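Pack out the bench clamp and hold it shut

TASK

The short-stroke clamp on the bench cannot reach its work block, so pack the gap: draw packing plates straight up out of the wooden rack, one at a time, narrowest first, and stand each upright in the gap between the sliding jaw and the block, until the jaw can close on them. Leave any plate you do not need in the rack and do not disturb the other things on the bench. Then push the spring plunger toward the block so that jaw, plates and block are pressed tight together, and finish while still holding the plunger pressed about half way in.

Things in the scene. Friction and masses are not known exactly. Their poses are not given: they have to be found in the camera images.
- clamp: steel clamp fixed to the bench, behind and left of the rack, turned a little, base 176 x 72 mm, base top (floor of the gap) 10 mm above the bench. Origin on the bench; its x runs from the plunger end (base ends at x = -78 mm) to the screw post (+98 mm): thumb plate, jaw, gap, block, post, all centred on y = 0. Jaw and block are 50 mm wide, tops 40 mm above the bench; the gap is open above and at both sides
- block: grooved steel work block on a brass screw, 30 mm thick; the screw sets it firmly at a place that varies, so that the gap at the start is 28 to 44 mm: two or three plates are needed. Its face toward the jaw lies at clamp x = 0 to 16 mm. Origin: a point on the bench below the middle of that face
- block_face (a point): middle of the block's face that looks at the gap, 25 mm above the bench
- jaw: sliding steel jaw, 16 mm thick, which carries the plunger. A light return spring (1.5 to 3.3 N) holds it open; pushed along clamp +x it slides 18 mm at most, then meets its end stop, and springs back if let go. The origin is not on its face, see point jaw_face
- jaw_face (a point): middle of the jaw's face that looks at the gap, 25 mm above the bench; at clamp x = -28 mm when open. The jaw can close on the plates once the distance from here to block_face (jaw open), less 10 mm per plate, is under 17 mm; before that it only meets its end stop
- plunger (a joint): how far the spring plunger is pressed into the jaw, 0 to 0.010 m along clamp +x. Spring: 3.6 N to start, 9.6 N half way (0.005), 15.6 N at the bottom. Pushing moves the jaw first; once the jaw meets the plates the plunger goes in
- plunger_face (a point): middle of the outer face of the thumb plate of the plunger, the face to push on (along clamp +x): a steel plate 36 mm wide, 36 mm tall (14 to 50 mm above the bench), 8 mm thick; the bench is free in front of it
- rack: wooden rack fixed to the bench in front and to the right of the clamp, 108 x 78 mm, 34 mm tall. Three slots, each 12 mm (x) by 58 mm (y), at rack x = -28, 0 and +28 mm; slot floor 6 mm above the bench. Origin at the centre of its underside, z up. To the right of it a long bench lamp hangs 0.45 m above the bench: keep the arm left of it
- plate_narrow: The narrowest aluminium packing plate, loose: 10 mm thick along its x, 36 mm wide along y, 64 mm tall, top bevelled, about 90 g. Origin at the centre of its underside, z up. Starts upright in one of the three rack slots (which one varies). Grip it across its two side edges (along y) near the top, clear of rack and jaws; in this order the plates already placed are narrower and clear the fingers
- plate_middle: The middle aluminium packing plate, loose: 10 mm thick along its x, 44 mm wide along y, 64 mm tall, top bevelled, about 90 g. Origin at the centre of its underside, z up. Starts upright in one of the three rack slots (which one varies). Grip it across its two side edges (along y) near the top, clear of rack and jaws; in this order the plates already placed are narrower and clear the fingers
- plate_wide: The widest aluminium packing plate, loose: 10 mm thick along its x, 52 mm wide along y, 64 mm tall, top bevelled, about 90 g. Origin at the centre of its underside, z up. Starts upright in one of the three rack slots (which one varies). Grip it across its two side edges (along y) near the top, clear of rack and jaws; in this order the plates already placed are narrower and clear the fingers
- eye_loupe: small black eye loupe, 41 mm across, 30 mm tall, a bystander behind the work; origin at its underside
- powder_jar: white capped jar, 41 mm across, 100 mm tall, a bystander right of and behind the work; origin at its underside
- ear_cup: tiny white cup, 20 x 25 x 11 mm, a bystander behind the work; origin at its underside
Not all that is in view belongs to the job. What is shaped like the plate_middle but blue or pink is not meant.

How it is judged:
By the outcome, as a careful person would: the job done as asked, in the order asked, and still so for the second after the job is handed in, while the arm keeps its last pose, push and grip.
It also fails if it takes over 72 s, if anything falls off the work surface, if the arm or the gripper's body presses on something with over 40 N, if the wrist force passes 120 N, or if a joint passes its speed limit or range.

ROBOT

A 6-joint arm with a two-finger parallel gripper is mounted at the origin on a cart in front of the work surface, level with it; the furniture and walls round the work are solid. World frame = base frame: x ahead of the robot, y to its left, z up, the work surface at z = 0. Lengths are in m, angles in rad, forces in N, time in s.
With the tool pointing down it reaches from about 0.25 to 0.725 m from the base axis. Payload 4 kg.
Tool frame: the origin (TCP) lies on the centre line of the jaws, within the pads' length; the fingertips stand ahead of it and the grasp point (between the pads) lies 11 mm behind it (bot.tip_extent is the z of the fingertips in the tool frame, in m); z points along the fingers, y is the direction in which the jaws open and shut (so a half turn about z gives the same grasp; the last joint's range is limited). The gripper opens to 85 mm and grips with 20 to 120 N. Pads are 22 mm wide; open, the fingers measure 114 mm over their backs; the gripper's body (76 mm by 85 mm) begins 54 mm behind the grasp point. The pads swing forward as they close: fully open they stand 13 mm farther back than shut.
Start: joints at [-1.127, 0.241, 0.005, 1.335, 0, 1.571], TCP at [0.215, -0.452, 0.239] pointing down, gripper open.
Joint ranges: [-2.72, 2.72], [-1.05, 1.87], [-1.09, 1.28], [-1.99, 2.15], [-1.42, 1.44], [-3.14, 3.14]. Speed limits (rad/s): [2.79, 2.79, 3.14, 3.14, 3.14, 3.14].

INTERFACE

Orientations are given as a unit quaternion [x, y, z, w].
In Python, from workcell import bot gives the robot as it stands.
- The arm moves only by the shell command python3 -m jog 'ROWS'. ROWS is JSON, a list that holds one entry, the list of rows, each a list of 7 numbers: the shift along the world's x, y, z in m, then the turn, a rotation vector about the world's x, y, z in degrees, then the closure in counts, from 0 (fully open) to 255 (shut). In form: [[[tx, ty, tz, ax, ay, az, fingers], ...]]. A call has 1 to 10 rows; each row is the pose to reach, as a shift and turn from the pose commanded when the call began; what a row does not reach only later rows make up. A row lasts 1/12 s, in which the tool goes at most 41.7 mm and 7.16 degrees, less where a joint would pass 70% of its speed; a pose out of reach is approached as far as the arm can. A call with a gripper value outside its range is refused whole. The fingers move at their own pace and stop on an object; the grip force is fixed at half the most. Time passes only in rows, so rows that repeat a pose let the fingers close. It gives the time, the measured TCP pose, the force and the opening at its end, in the units of the state.
- bot.get_obs(): the state, without advancing time (a new reading comes with each control period).
- bot.camera(name): name is "side" or "top" or "wrist"; returns the picture (400x640x3 uint8, blue, green, red); there is no depth.
- bot.camera_model(name): a dict with "K" (3x3 intrinsics, pixels), "T" (4x4, takes a point from camera to world coordinates). Camera axes: x right, y down, z forward; pixel columns grow to the right and rows downward; lengths in m; the calibration is good to about 2 mm. A picture is of the moment at which its call begins: read the wrist's pose just before it. camera_model takes no time and is no camera call; for the wrist camera it gives the pose at the moment of the call.
- bot.job_done(): hands the job in, once; it reports no verdict.
The state is a dict: "clock": time; "joint_pos": joint angles; "joint_vel": joint speeds; "tau": joint torques, N m; "eef_pos": TCP position; "tool_rot": TCP orientation; "ft_force": force on the tool from outside, world axes, zero at the start; "ft_torque": the same for the moment, N m; "grip_width": finger opening in m.
Only numpy, scipy, OpenCV 4.12 (cv2) and the standard library are available. Lean on these libraries where they do the work, as an engineer would, in place of code of your own. Each camera call takes 0.05 s, during which the arm holds its last target. There are 200 camera calls.

## Working session

There is one attempt and no reset: what is moved stays moved. The work goes in short steps, Python scripts to look and compute and a shell command to move; the robot and the scene stay as the last step left them, time stands still between calls to the robot, and variables do not carry over. Pictures are saved under pics/ and viewed, about 8 in all and at most 12, crops included, and the job is handed in when it is done.

```bash
mkdir -p pics; ls
python3 - <<'E'
from workcell import bot
import cv2,numpy as np
o=bot.get_obs();print(o['clock'],o['eef_pos'],o['tool_rot'],o['grip_width'],bot.tip_extent)
for n in ('top','side'):
    im=bot.camera(n);cv2.imwrite(f'pics/{n}0.png',im);m=bot.camera_model(n);print(n,np.round(m['K'],1).tolist(),np.round(m['T'],4).tolist())
E
```

```text
pics
0.0 [ 0.21442346 -0.45100395  0.23838045] [ 9.75481623e-01  2.20078254e-01 -2.38397410e-04 -1.05294614e-03] 0.08498655458177695 0.008
top [[370.4, 0.0, 318.7], [0.0, 370.4, 202.7], [0.0, 0.0, 1.0]] [[-0.0199, -0.9959, 0.0879, 0.4683], [-0.9997, 0.0211, 0.0121, 0.0019], [-0.0139, -0.0877, -0.9961, 0.8886], [0.0, 0.0, 0.0, 1.0]]
side [[427.4, 0.0, 326.4], [0.0, 427.4, 200.0], [0.0, 0.0, 1.0]] [[-0.8818, -0.2727, 0.3848, 0.2379], [-0.4716, 0.5108, -0.7187, 0.6172], [-0.0006, -0.8153, -0.579, 0.5273], [0.0, 0.0, 0.0, 1.0]]
```

View pics/top0.png

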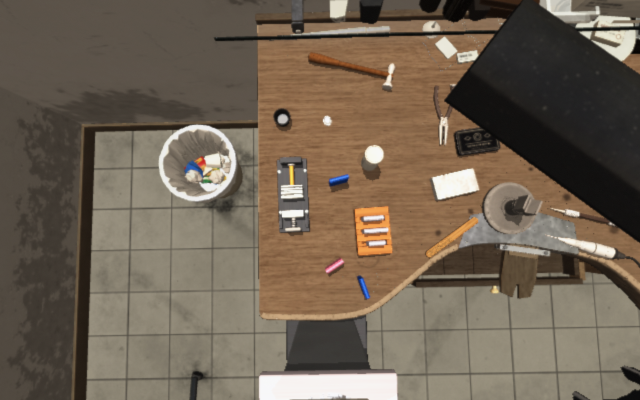

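View pics/side0.png

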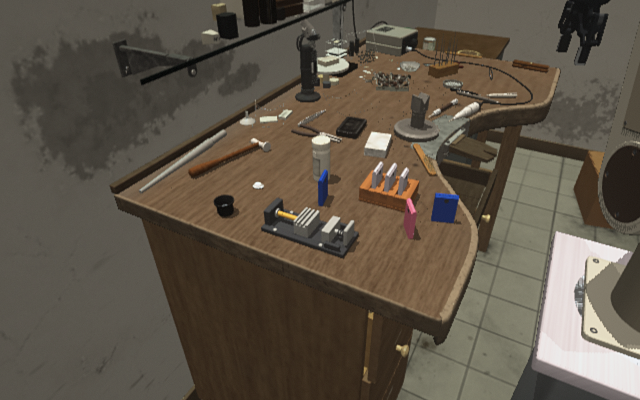

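The top view shows the clamp at about (292,195), with its screw post at the top and its thumb plate at the bottom, so clamp +x is roughly world +x. The orange rack is at (373,231), with three silver plates at rows 218, 231 and 243. Blue and pink decoys stand at (339,180), (364,288) and (335,266). The loupe is at (283,118), the cup at (327,120) and the jar at (373,157). The side view agrees.

```bash
cat > h.py <<'E'
from workcell import bot
import cv2,numpy as np
from scipy.spatial.transform import Rotation as R
def ray(m,uv,z):
    K,T=np.array(m['K']),np.array(m['T'])
    d=T[:3,:3]@np.linalg.solve(K,[*uv,1.]);c=T[:3,3]
    return c+d*(z-c[2])/d[2]
def proj(m,p):
    K,T=np.array(m['K']),np.array(m['T'])
    q=K@(T[:3,:3].T@(np.array(p)-T[:3,3]));return q[:2]/q[2]
E
python3 - <<'E'
from h import *
m=bot.camera_model('top')
im=cv2.imread('pics/top0.png')
for n,uv,z in [('thumb',(294,228),.05),('jaw',(291,215),.04),('block',(291,190),.04),('post',(291,160),.04),('rack c',(373,231),.034),('p1',(373,218),.064),('p2',(375,231),.064),('p3',(376,243),.064),('jar',(373,153),.1)]:
    print(n,np.round(ray(m,uv,z),3))
hsv=cv2.cvtColor(im,cv2.COLOR_BGR2HSV)
mask=cv2.inRange(hsv,(5,150,150),(16,255,255));mask[:,:350]=0;mask[:,395:]=0;mask[:200]=0;mask[260:]=0
c=np.argwhere(mask)[:,::-1].astype(np.float32);r=cv2.minAreaRect(c);print(r,np.round([ray(m,p,.034) for p in cv2.boxPoints(r)],3).tolist())
w=bot.camera_model('wrist');o=bot.get_obs()
T=np.eye(4);T[:3,:3]=R.from_quat(o['tool_rot']).as_matrix();T[:3,3]=o['eef_pos']
print(np.round(np.linalg.inv(T)@w['T'],3),np.round(w['K'],1));print(T.round(3))
cv2.imwrite('pics/c1.png',cv2.resize(im[150:270,265:400],None,fx=5,fy=5,interpolation=cv2.INTER_CUBIC))
E
```

```text
thumb [0.486 0.069 0.05 ]
jaw [0.516 0.076 0.04 ]
block [0.574 0.076 0.04 ]
post [0.644 0.075 0.04 ]
rack c [ 0.476 -0.111  0.034]
p1 [ 0.504 -0.108  0.064]
p2 [ 0.476 -0.111  0.064]
p3 [ 0.449 -0.113  0.064]
jar [ 0.643 -0.108  0.1  ]
((373.0, 230.5), (47.66810989379883, 34.46387481689453), 85.2363510131836) [[0.529, -0.069, 0.034], [0.534, -0.148, 0.034], [0.425, -0.153, 0.034], [0.42, -0.075, 0.034]]
[[-0.    -0.951 -0.308  0.078]
 [ 1.    -0.    -0.    -0.001]
 [-0.    -0.308  0.951 -0.136]
 [ 0.     0.     0.     1.   ]] [[297.5   0.  319.5]
 [  0.  297.5 198. ]
 [  0.    0.    1. ]]
[[ 0.903  0.429 -0.001  0.214]
 [ 0.429 -0.903  0.002 -0.451]
 [-0.    -0.002 -1.     0.239]
 [ 0.     0.     0.     1.   ]]
```

View pics/c1.png

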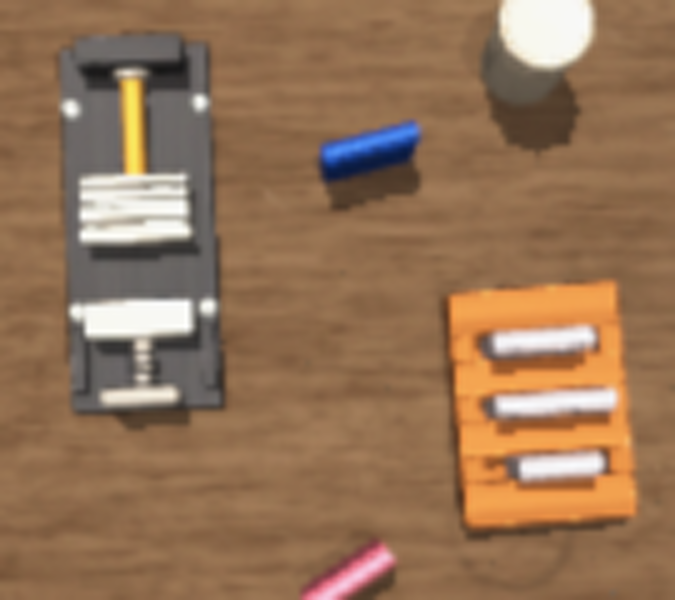

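The rack is turned about +3°. Apparent plate widths in crop pixels, before blur correction:

| Row in crop | World x (m) | Width (px) | Plate |
|---|---|---|---|
| near | 0.449 | 94 | narrow |
| far | 0.504 | 108 | middle |
| centre | 0.476 | 128 | wide |

The blue (370,150) and pink (350,575) plates outside the rack are decoys. Next I'll move to a close wrist view of rack and clamp together.

```bash
python3 -m jog '[[[0.15,0.30,-0.02,0,0,-15,0],[0.15,0.30,-0.02,0,0,-15,0],[0.15,0.30,-0.02,0,0,-15,0],[0.15,0.30,-0.02,0,0,-15,0],[0.15,0.30,-0.02,0,0,-15,0],[0.15,0.30,-0.02,0,0,-15,0],[0.15,0.30,-0.02,0,0,-15,0],[0.15,0.30,-0.02,0,0,-15,0],[0.15,0.30,-0.02,0,0,-15,0]]]'
python3 -m jog '[[[0.115,0.132,-0.019,0,0,-7.4,0],[0.115,0.132,-0.019,0,0,-7.4,0],[0.115,0.132,-0.019,0,0,-7.4,0],[0.115,0.132,-0.019,0,0,-7.4,0],[0.115,0.132,-0.019,0,0,-7.4,0],[0.115,0.132,-0.019,0,0,-7.4,0],[0.115,0.132,-0.019,0,0,-7.4,0],[0.115,0.132,-0.019,0,0,-7.4,0]]]'
python3 - <<'E'
from h import *
import pickle
o=bot.get_obs();m=bot.camera_model('wrist');im=bot.camera('wrist')
cv2.imwrite('pics/w1.png',im);pickle.dump(m,open('w1.pkl','wb'))
print(R.from_quat(o['tool_rot']).as_matrix().round(3).tolist(),o['joint_vel'].__abs__().max() if hasattr(o['joint_vel'],'__abs__') else 0)
E
```

```text
clock: 0.85
eef_pos: [0.3659, -0.1468, 0.2188]
tool_rot: [0.996, 0.094, 0.0, -0.001]
ft_force: [-0.3, -0.3, -0.3]
grip_width: 0.0853
clock: 1.52
eef_pos: [0.4788, -0.0203, 0.1999]
tool_rot: [1.0, 0.026, -0.001, 0.0]
ft_force: [0.3, -0.3, -0.4]
grip_width: 0.0851
[[0.999, 0.052, -0.002], [0.052, -0.999, -0.0], [-0.002, 0.0, -1.0]] 0.01675479636158726
```

View pics/w1.png

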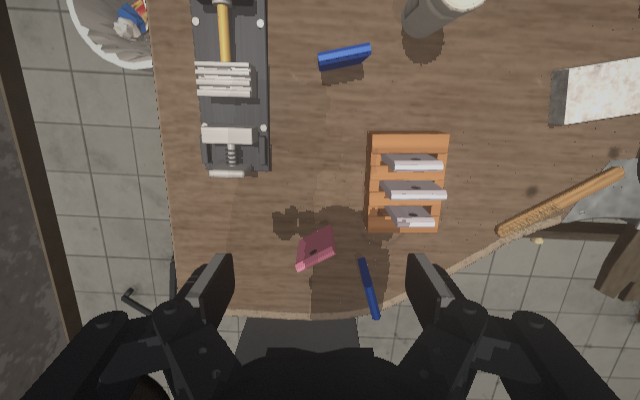

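The wrist view shows the clamp at upper left: block (223,79), jaw (227,136), thumb plate (227,173). The rack is at (408,183), with plate tops at (413,165), (414,194) and (410,223). Next: masks and one enlarged crop.

Run:
```python
from h import *
import pickle
m=pickle.load(open('w1.pkl','rb'));im=cv2.imread('pics/w1.png')
g=cv2.cvtColor(im,cv2.COLOR_BGR2HSV)
mask=((g[...,2]>150)&(g[...,1]<60)).astype(np.uint8)
for nm,(x0,y0,x1,y1),z in [('clamp',(185,55,275,185),.04),('rack',(365,130,455,235),.064)]:
    n,l,s,c=cv2.connectedComponentsWithStats(mask[y0:y1,x0:x1])
    for i in range(1,n):
        if s[i,4]<40: continue
        p=np.argwhere(l==i)[:,::-1].astype(np.float32)+[x0,y0]
        r=cv2.minAreaRect(p.astype(np.float32));b=cv2.boxPoints(r)
        w=np.array([ray(m,q,z)[:2] for q in b])*1000
        print(nm,np.round(r[0]),np.round(r[1],1),round(r[2],1),'c',w.mean(0).round(1),'corners',w.round(0).tolist())
a=cv2.resize(im[50:190,185:285],None,fx=4,fy=4,interpolation=cv2.INTER_CUBIC)
b=cv2.resize(im[115:255,360:460],None,fx=4,fy=4,interpolation=cv2.INTER_CUBIC)
cv2.imwrite('pics/c2.png',np.hstack([a,b]))
```

```text
clamp [222.  78.] [35. 56.] 90.0 c [572.   75.3] corners [[586.0, 100.0], [588.0, 49.0], [558.0, 50.0], [556.0, 102.0]]
clamp [226. 137.] [51.7 23.2] 6.5 c [518.9  74.3] corners [[509.0, 101.0], [532.0, 97.0], [529.0, 48.0], [506.0, 51.0]]
clamp [226. 174.] [ 7. 34.] 90.0 c [482.2  75.7] corners [[485.0, 93.0], [487.0, 58.0], [479.0, 59.0], [478.0, 93.0]]
rack [418. 166.] [11. 49.] 90.0 c [ 505.1 -110.2] corners [[509.0, -87.0], [511.0, -132.0], [501.0, -134.0], [499.0, -88.0]]
rack [419. 194.] [56.  9.] -0.0 c [ 477.2 -115.1] corners [[471.0, -89.0], [480.0, -88.0], [483.0, -141.0], [474.0, -143.0]]
rack [416. 222.] [ 9. 37.] 90.0 c [ 449.3 -115.9] corners [[453.0, -97.0], [455.0, -133.0], [446.0, -135.0], [444.0, -98.0]]
```

View pics/c2.png

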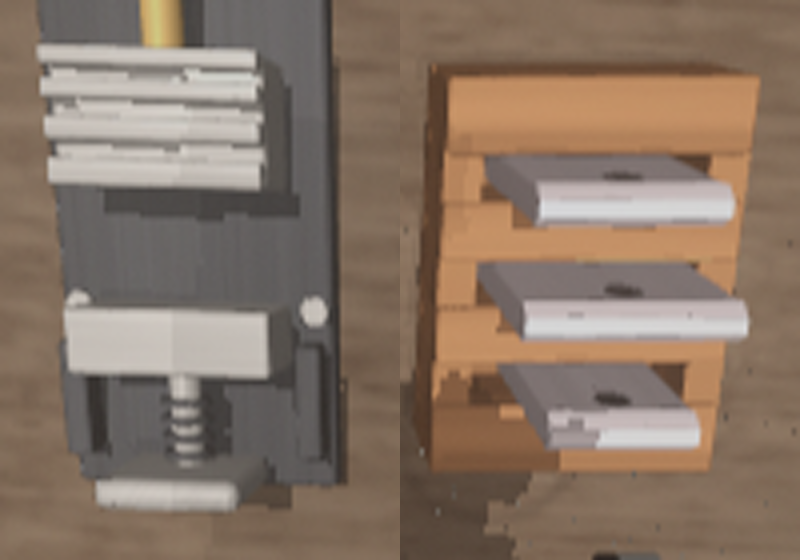

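Measured plate widths are 36, 45 and 54 mm, so near = narrow, far = middle and centre = wide, as expected. Next: clamp yaw, gap and face points.

Run:
```python
from h import *
import pickle
m=pickle.load(open('w1.pkl','rb'))
P=lambda x,y,z,ox=185,oy=50:(ray(m,(ox+(x-1.5)/4,oy+(y-1.5)/4),z)*1000)[:2]
for n,a,b,z in [('block near edge',(50,184),(262,188),.04),('block far',(39,44),(257,50),.04),('jaw far',(67,307),(268,313),.04),('jaw near',(69,372),(268,378),.04),('thumb near',(97,507),(238,510),.049),('base R',(328,0),(342,482),.01),('base L',(57,120),(82,470),.01)]:
    p,q=P(*a,z),P(*b,z);d=q-p;L=np.hypot(*d);print(n,p.round(1),q.round(1),'mid',((p+q)/2).round(1),'len',L.round(1),'yaw',np.degrees(np.arctan2(d[0],-d[1])).round(1),'/',np.degrees(np.arctan2(-d[1],-d[0])).round(1))
Q=lambda x,y,z:P(x,y,z,360-100,115)
for n,a,b,z in [('narrow',(548,445),(700,447),.064),('rack front',(430,470),(712,472),.034),('rack back',(447,75),(758,75),.034)]:
    p,q=Q(*a,z),Q(*b,z);d=q-p;print(n,p.round(1),q.round(1),((p+q)/2).round(1),np.hypot(*d).round(1),np.degrees(np.arctan2(d[0],-d[1])).round(1))
t=bot.camera_model('top')
f=lambda x,y:(ray(t,(265+(x-2)/5,150+(y-2)/5),.01)*1000)[:2].round(0)
print([f(*p).tolist() for p in [(62,45),(210,42),(72,410),(222,405)]])
print(bot.get_obs()['eef_pos'])
```

```text
block near edge [556.   99.4] [557.7  49.7] mid [556.9  74.5] len 49.7 yaw 1.9 / 91.9
block far [586.1  99.6] [587.4  50.2] mid [586.8  74.9] len 49.4 yaw 1.5 / 91.5
jaw far [527.9  97.4] [529.   48.8] mid [528.5  73.1] len 48.6 yaw 1.3 / 91.3
jaw near [512.3  98. ] [513.3  49.1] mid [512.8  73.6] len 48.9 yaw 1.2 / 91.2
thumb near [480.7  90. ] [481.7  55.2] mid [481.2  72.6] len 34.8 yaw 1.7 / 91.7
base R [602.8  39.1] [481.1  35.6] mid [541.9  37.4] len 121.8 yaw -88.3 / 1.7
base L [571.5 108.1] [480.7 107.8] mid [526.1 108. ] len 90.8 yaw -89.8 / 0.2
narrow [443.7 -98. ] [ 445.1 -135.7] [ 444.4 -116.8] 37.7 2.1
rack front [422.1 -75.5] [ 425.5 -153.6] [ 423.8 -114.5] 78.2 2.5
rack back [529.3 -68.8] [ 533.3 -146.1] [ 531.3 -107.5] 77.4 3.0
[[655.0, 111.0], [655.0, 40.0], [479.0, 108.0], [480.0, 37.0]]
[ 0.47877651 -0.02062074  0.2001751 ]
```

The clamp is turned about 1.6° and its centre line is y≈74 mm. The jaw face is at x≈528.5 and the block face at x≈557, so the gap is ≈28.4 mm: two plates leave 8.4 mm (under 17), while one would leave 18.4. The thickness checks hold (30/30 and 15.7/16 mm). Going for the narrow plate at about (450,-113.5).

```bash
python3 -m jog '[[[-0.029,-0.093,-0.05,0,0,0,0],[-0.029,-0.093,-0.05,0,0,0,0],[-0.029,-0.093,-0.05,0,0,0,0],[-0.029,-0.093,-0.1,0,0,0,0],[-0.029,-0.093,-0.13,0,0,0,0],[-0.029,-0.093,-0.148,0,0,0,0],[-0.029,-0.093,-0.148,0,0,0,0],[-0.029,-0.093,-0.148,0,0,0,0]]]'
python3 -m jog '[[[0,0,0,0,0,0,255],[0,0,0,0,0,0,255],[0,0,0,0,0,0,255],[0,0,0,0,0,0,255],[0,0,0,0,0,0,255],[0,0,0,0,0,0,255],[0,0,0,0,0,0,255],[0,0,0,0,0,0,255]]]'
python3 - <<'E'
from h import *
im=bot.camera('wrist');cv2.imwrite('pics/w2.png',im)
E
```

```text
clock: 2.23
eef_pos: [0.4493, -0.1134, 0.0522]
tool_rot: [1.0, 0.025, -0.001, -0.0]
ft_force: [0.3, -0.3, 0.8]
grip_width: 0.0853
clock: 2.9
eef_pos: [0.4519, -0.1128, 0.0538]
tool_rot: [1.0, 0.027, 0.001, 0.001]
ft_force: [-1.4, -0.5, 5.8]
grip_width: 0.0348
```

View pics/w2.png

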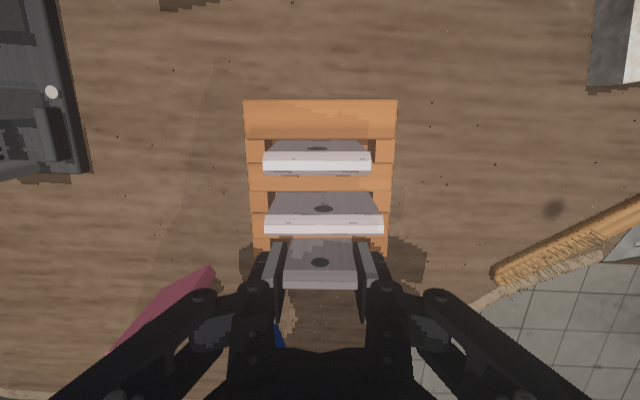

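The plate is gripped at 34.8 mm opening, centred between the pads (plate top at (320,262), edges at 275–365). Lifting it straight up.

```bash
python3 -m jog '[[[0,0,0.02,0,0,0,255],[0,0,0.05,0,0,0,255],[0,0,0.09,0,0,0,255],[0,0,0.09,0,0,0,255],[0,0.04,0.09,0,0,0,255],[0.03,0.08,0.09,0,0,-0.5,255],[0.07,0.12,0.09,0,0,-1,255],[0.07,0.12,0.09,0,0,-1,255],[0.07,0.12,0.09,0,0,-1,255]]]'
python3 - <<'E'
from h import *
o=bot.get_obs();m=bot.camera_model('wrist');im=bot.camera('wrist');cv2.imwrite('pics/w3.png',im)
print(o['eef_pos'],R.from_quat(o['tool_rot']).as_matrix().round(4).tolist(),o['ft_force'],o['grip_width'])
cv2.imwrite('pics/w3s.png',np.hstack([im[:,:], ]))
E
```

```text
clock: 3.7
eef_pos: [0.5243, 0.0111, 0.1427]
tool_rot: [1.0, 0.02, 0.002, -0.001]
ft_force: [0.4, -0.6, -0.6]
grip_width: 0.0344
[0.52432596 0.01113381 0.14271046] [[0.9992, 0.0407, 0.0044], [0.0407, -0.9992, 0.0015], [0.0044, -0.0013, -1.0]] [ 0.35665017 -0.5668227  -0.64857604] 0.034362785009695966
```

View pics/w3.png

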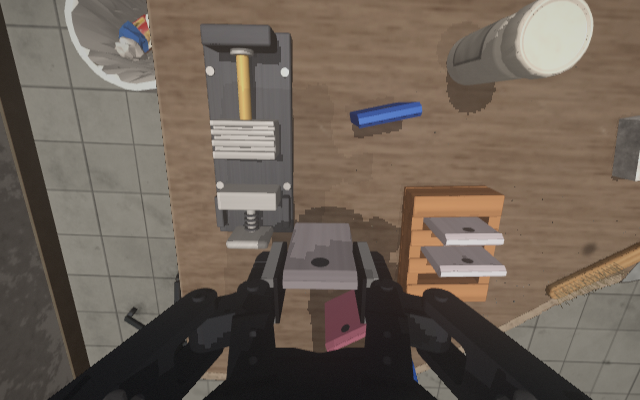

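The narrow plate is held upright in the gripper: +x face bottom edge at row ~222, top face at rows ~278–289, columns 283–358. The rack and its two remaining plates are undisturbed. Computing the plate offset in the hand and re-measuring the clamp from this nearer view.

Run:
```python
from h import *
m=bot.camera_model('wrist');im=cv2.imread('pics/w3.png');o=bot.get_obs();e=np.array(o['eef_pos'])
g=cv2.cvtColor(im,cv2.COLOR_BGR2GRAY).astype(float)
def edges(x0,x1,r0,r1,k=4):
    p=g[r0:r1,x0:x1].mean(1);d=np.diff(p);i=np.argsort(-abs(d))[:k];return [(int(r0+j)+.5,round(d[j])) for j in sorted(i)]
print('plate',edges(298,342,212,300,7));print('clampcols',edges(225,262,110,250,12))
zt,zb=e[2]+.0165,e[2]-.0475
for r,z in [(222.5,zb),(278,zt-.002),(288,zt-.002)]:print(r,((ray(m,(320,r),z)-e)*1000).round(1))
for n,uv,z in [('blockL',(214,158.5),.04),('blockR',(279,158.5),.04),('jawL',(218,194),.04),('jawR',(277,194),.04),('thumbL',(227,247),.05),('thumbR',(267,247),.05)]:print(n,(ray(m,uv,z)*1000).round(1))
```

```text
plate [(222.5, 22), (223.5, 11), (269.5, 14), (281.5, 9), (287.5, -9), (288.5, -26), (289.5, -22)]
clampcols [(120.5, 50), (124.5, -29), (126.5, 29), (130.5, 30), (138.5, -31), (140.5, 37), (150.5, -28), (151.5, 36), (158.5, -57), (191.5, 44), (192.5, 31), (209.5, -43)]
222.5 [  1.8   0.4 -47.5]
278 [-0.6  0.4 14.5]
288 [-6.   0.2 14.5]
blockL [553.5  96.5  40. ]
blockR [555.6  44.1  40. ]
jawL [523.6  95.2  40. ]
jawR [525.5  45.9  40. ]
thumbL [479.8  87.2  50. ]
thumbR [481.1  53.2  50. ]
```

```bash
python3 -m jog '[[[0.0265,0.061,0,0,0,-0.4,255],[0.0265,0.061,0,0,0,-0.4,255],[0.0265,0.061,-0.03,0,0,-0.4,255],[0.0265,0.061,-0.045,0,0,-0.4,255],[0.0265,0.061,-0.045,0,0,-0.4,255],[0.0265,0.061,-0.045,0,0,-0.4,255]]]'
python3 - <<'E'
from h import *
o=bot.get_obs();m=bot.camera_model('wrist');im=bot.camera('wrist');cv2.imwrite('pics/w4.png',im)
print(o['eef_pos'],R.from_quat(o['tool_rot']).as_matrix()[0].round(4).tolist())
for x in (528.5,526,554.5,557):print(x,proj(m,(x/1e3,.073,.04)).round(1))
E
```

```text
clock: 4.25
eef_pos: [0.5473, 0.0421, 0.0965]
tool_rot: [0.999, 0.034, -0.002, -0.01]
ft_force: [0.5, 0.5, -0.9]
grip_width: 0.0346
[0.54726444 0.0421306  0.09651028] [0.9977, 0.067, -0.0052]
528.5 [277.3 240.8]
526 [277.2 243.9]
554.5 [278.1 206.7]
557 [278.2 203.2]
```

View pics/w4.png

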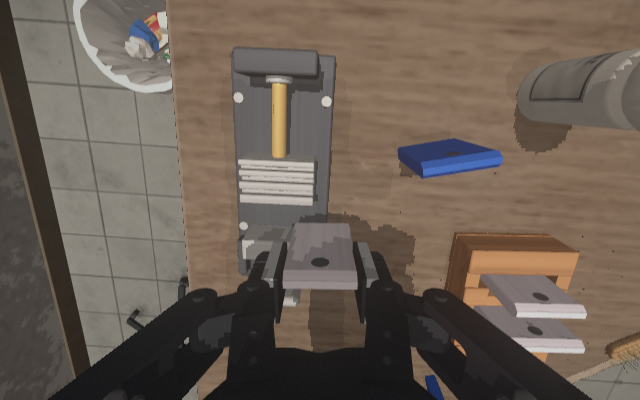

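The move fell short: y is 42 mm instead of 72, and the tool is slightly tilted, with no wrist force. Checking the joints.

```bash
python3 - <<'E'
from h import *
o=bot.get_obs()
for k in ('clock','joint_pos','joint_vel','tau','eef_pos','ft_force','ft_torque'):print(k,np.round(o[k],3))
cv2.imwrite('pics/s1.png',bot.camera('side'));o=bot.get_obs();print(o['clock'],np.round(o['eef_pos'],4),np.round(o['joint_vel'],3))
E
python3 -m jog '[[[0,0,0,0,0,0,255],[0,0,0,0,0,0,255]]]'
```

```text
clock 4.3
joint_pos [ 0.066  0.439 -0.096  1.037  0.02   3.14 ]
joint_vel [ 0.    -0.018  0.026 -0.002  0.001  0.001]
tau [ 1.0100e-01 -4.3358e+01  2.2050e+01  8.8000e-02  7.4000e-02 -2.0000e-03]
eef_pos [0.548 0.042 0.098]
ft_force [ 0.408 -0.2   -0.83 ]
ft_torque [-0.011 -0.047 -0.051]
4.35 [0.5493 0.0423 0.0984] [-0.    -0.01   0.016 -0.003  0.001  0.001]
clock: 4.52
eef_pos: [0.5497, 0.0426, 0.0988]
tool_rot: [0.999, 0.034, 0.001, -0.01]
ft_force: [-0.1, 0.9, -1.4]
grip_width: 0.0342
```

View pics/s1.png

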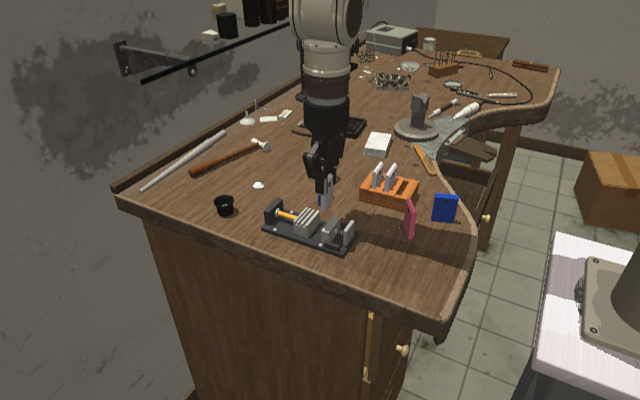

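The cause is joint 6 at its 3.14 limit. The grasp is the same after a half turn about z, so I'll lift clear and turn +180° (joint 6 decreasing).

```bash
python3 -m jog '[[[0,-0.02,0.03,0,0,7,255],[0,-0.02,0.05,0,0,14,255],[0,-0.02,0.05,0,0,21,255],[0,-0.02,0.05,0,0,28,255],[0,-0.02,0.05,0,0,35,255],[0,-0.02,0.05,0,0,42,255],[0,-0.02,0.05,0,0,49,255],[0,-0.02,0.05,0,0,56,255],[0,-0.02,0.05,0,0,63,255],[0,-0.02,0.05,0,0,70,255]]]'
python3 -m jog '[[[0,0,0,0,0,7,255],[0,0,0,0,0,14,255],[0,0,0,0,0,21,255],[0,0,0,0,0,28,255],[0,0,0,0,0,35,255],[0,0,0,0,0,42,255],[0,0,0,0,0,49,255],[0,0,0,0,0,56,255],[0,0,0,0,0,63,255],[0,0,0,0,0,70,255]]]'
python3 -m jog '[[[0,0,0,0,0,7,255],[0,0,0,0,0,14,255],[0,0,0,0,0,21,255],[0,0,0,0,0,28,255],[0,0,0,0,0,35,255],[0,0,0,0,0,40,255],[0,0,0,0,0,40,255],[0,0,0,0,0,40,255]]]'
python3 -c "
from h import *
o=bot.get_obs();print(R.from_quat(o['tool_rot']).as_matrix().round(4),np.round(o['joint_pos'],3))"
```

```text
clock: 5.35
eef_pos: [0.5493, 0.0228, 0.1482]
tool_rot: [0.797, 0.603, -0.006, -0.008]
ft_force: [-0.2, -0.1, -0.2]
grip_width: 0.0347
clock: 6.18
eef_pos: [0.5493, 0.0228, 0.1482]
tool_rot: [0.307, 0.952, -0.01, -0.002]
ft_force: [0.0, 0.3, -0.5]
grip_width: 0.0348
clock: 6.85
eef_pos: [0.5491, 0.0228, 0.148]
tool_rot: [-0.033, 0.999, -0.01, 0.001]
ft_force: [-0.3, 0.6, -0.9]
grip_width: 0.0344
[[-0.9979 -0.0654  0.0029]
 [-0.0654  0.9977 -0.0203]
 [-0.0016 -0.0204 -0.9998]] [ 0.052  0.391 -0.028  1.15  -0.02  -0.013]
```

```bash
python3 -m jog '[[[-0.0045,0.03,0,1.17,0.1,-1.9,255],[-0.0045,0.05,0,1.17,0.1,-1.9,255],[-0.0045,0.05,-0.02,1.17,0.1,-1.9,255],[-0.0045,0.05,-0.04,1.17,0.1,-1.9,255],[-0.0045,0.05,-0.04,1.17,0.1,-1.9,255],[-0.0045,0.05,-0.04,1.17,0.1,-1.9,255]]]'
python3 - <<'E'
from h import *
o=bot.get_obs();m=bot.camera_model('wrist');im=bot.camera('wrist');cv2.imwrite('pics/w5.png',im)
print(o['eef_pos'],R.from_quat(o['tool_rot']).as_matrix().round(4).tolist())
s=bot.camera('side');cv2.imwrite('pics/s2.png',s)
a=cv2.resize(im[150:400,170:470],None,fx=1.3,fy=1.3)
b=cv2.resize(s[130:270,240:380],(390,390),interpolation=cv2.INTER_CUBIC)
cv2.imwrite('pics/c5.png',np.hstack([cv2.resize(im[100:400,170:470],(390,390)),b]))
E
```

```text
clock: 7.35
eef_pos: [0.5433, 0.0728, 0.1066]
tool_rot: [-0.017, 1.0, -0.0, -0.002]
ft_force: [0.5, -0.3, -0.6]
grip_width: 0.0348
[0.54334249 0.07276541 0.10664342] [[-0.9994, -0.0335, -0.0032], [-0.0335, 0.9994, -0.0004], [0.0032, -0.0003, -1.0]]
```

View pics/c5.png

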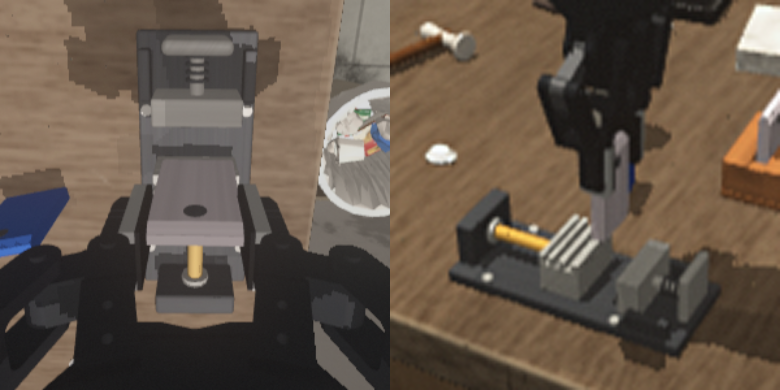

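The crop shows the plate above the gap: its −x face bottom edge is at crop (195,157), and the jaw's top front edge is at (197,125). I have viewed 10 pictures, so I'll rely on numbers now.

```bash
cat >> h.py <<'E'
def edges(im,x0,x1,r0,r1,k=6):
    g=cv2.cvtColor(im,cv2.COLOR_BGR2GRAY).astype(float)
    d=np.diff(g[r0:r1,x0:x1].mean(1));i=np.argsort(-abs(d))[:k]
    return [(int(r0+j)+1,int(round(d[j]))) for j in sorted(i)]
E
python3 - <<'E'
from h import *
m=bot.camera_model('wrist');im=cv2.imread('pics/w5.png');e=np.array(bot.get_obs()['eef_pos'])
print(edges(im,296,345,120,300,14))
for n,uv,z in [('jaw far top',(320,168),.04),('jaw front top',(320,196.5),.04),('plate bottom -x',(320,220.5),e[2]-.0475),('plate top near',(320,282),e[2]+.0145),('plate top far',(320,288),e[2]+.0145),('jaw L',(287,196.5),.04),('jaw R',(356,196.5),.04)]:print(n,(ray(m,uv,z)*1000).round(1))
print((e*1000).round(1))
E
```

```text
[(127, 12), (131, 15), (132, 12), (142, -19), (143, -24), (168, 11), (176, 16), (177, 17), (197, -14), (198, -14), (212, -16), (220, 15), (270, 15), (289, -16)]
jaw far top [509.6  72.5  40. ]
jaw front top [530.5  73.2  40. ]
plate bottom -x [540.5  73.5  60.9]
plate top near [546.3  73.7 122.9]
plate top far [549.6  73.8 122.9]
jaw L [531.3  49.5  40. ]
jaw R [529.6  99.1  40. ]
[545.1  72.8 108.4]
```

Plate −x face is ~12 mm from the jaw face and its +x face ~6.7 mm from the block. I'll shift +4 mm in x, lower, and watch the force.

```bash
python3 -m jog '[[[0.004,0,0,0,0,0,255],[0.004,0,0,0,0,0,255],[0.004,0,-0.015,0,0,0,255],[0.004,0,-0.03,0,0,0,255],[0.004,0,-0.038,0,0,0,255],[0.004,0,-0.042,0,0,0,255],[0.004,0,-0.045,0,0,0,255],[0.004,0,-0.047,0,0,0,255],[0.004,0,-0.047,0,0,0,255],[0.004,0,-0.047,0,0,0,255]]]'
python3 -c "
from h import *
cv2.imwrite('pics/w6.png',bot.camera('wrist'));o=bot.get_obs();print(np.round(o['eef_pos'],4),o['ft_force'])"
```

```text
clock: 8.28
eef_pos: [0.5483, 0.0728, 0.0601]
tool_rot: [-0.017, 1.0, -0.0, -0.0]
ft_force: [0.4, 0.2, -0.8]
grip_width: 0.0346
[0.5484 0.0728 0.0602] [ 0.5881494  -0.43930996 -1.67678396]
```

Clean so far. Lowering in 1 mm steps until it touches.

```bash
python3 -m jog '[[[0,0,-0.001,0,0,0,255],[0,0,-0.0015,0,0,0,255],[0,0,-0.0015,0,0,0,255]]]' | grep -E 'eef|force'
python3 -m jog '[[[0,0,-0.001,0,0,0,255],[0,0,-0.0015,0,0,0,255],[0,0,-0.0015,0,0,0,255]]]'| grep -E 'eef|force'
```

```text
eef_pos: [0.5484, 0.0728, 0.0587]
ft_force: [0.5, -0.3, -1.2]
eef_pos: [0.5483, 0.0729, 0.0572]
ft_force: [-0.8, -0.3, -0.4]
```

```bash
for i in 1 2 ; do python3 -m jog '[[[0,0,-0.001,0,0,0,255],[0,0,-0.001,0,0,0,255],[0,0,-0.001,0,0,0,255]]]' | grep -E 'eef|force'; done
```

```text
eef_pos: [0.5483, 0.0729, 0.0562]
ft_force: [-0.1, 0.4, -1.4]
eef_pos: [0.5483, 0.0729, 0.0553]
ft_force: [-0.1, 0.2, -1.3]
```

```bash
for i in 1 2 3; do python3 -m jog '[[[0,0,-0.001,0,0,0,255],[0,0,-0.001,0,0,0,255]]]' | grep -E 'eef|force'; done
python3 - <<'E'
from h import *
m=bot.camera_model('wrist');im=bot.camera('wrist');cv2.imwrite('pics/w7.png',im);e=np.array(bot.get_obs()['eef_pos'])
print(edges(im,296,345,120,300,14))
print(proj(m,[e[0]+.008,e[1],.074]),proj(m,[e[0]-.002,e[1],.0105]), proj(m,[.5285,e[1],.04]))
E
```

```text
eef_pos: [0.5485, 0.0729, 0.0545]
ft_force: [0.3, 0.0, -0.1]
eef_pos: [0.5487, 0.0729, 0.0544]
ft_force: [-1.0, -0.6, 5.1]
eef_pos: [0.5488, 0.0729, 0.0543]
ft_force: [-3.5, -0.5, 11.9]
[(123, 14), (145, -24), (190, 16), (217, -29), (218, -31), (222, 27), (223, 15), (273, 14), (292, -22), (293, 23), (294, 44), (295, 14), (298, -33), (299, -59)]
[317.58404849 301.13895217] [318.69161944 226.27907777] [319.6768676  216.83488139]
```

It touched the gap floor at TCP z=54.4 mm. The jaw's front edge (row 218) and plate face (row 222) agree with a plate at x≈544–554. Relieving the load, opening and rising.

```bash
python3 -m jog '[[[0,0,0.002,0,0,0,255],[0,0,0.002,0,0,0,0],[0,0,0.002,0,0,0,0],[0,0,0.002,0,0,0,0],[0,0,0.002,0,0,0,0],[0,0,0.002,0,0,0,0],[0,0,0.002,0,0,0,0],[0,0,0.03,0,0,0,0],[0,0,0.06,0,0,0,0],[0,0,0.1,0,0,0,0]]]'
python3 -m jog '[[[-0.03,-0.03,0.0,0,0,0,0],[-0.03,-0.03,0,0,0,0,0],[-0.03,-0.03,0,0,0,0,0]]]'
python3 - <<'E'
from h import *
o=bot.get_obs();m=bot.camera_model('wrist');im=bot.camera('wrist');cv2.imwrite('pics/w8.png',im)
print(o['eef_pos'])
s=bot.camera('side');cv2.imwrite('pics/s3.png',s)
cv2.imwrite('pics/c8.png',np.hstack([im[:,100:540],cv2.resize(s[130:270,240:366],(360,400),interpolation=cv2.INTER_CUBIC)]))
E
```

```text
clock: 10.72
eef_pos: [0.5462, 0.0726, 0.1506]
tool_rot: [-0.017, 1.0, -0.0, -0.003]
ft_force: [0.2, 0.5, 0.5]
grip_width: 0.0854
clock: 10.97
eef_pos: [0.5174, 0.042, 0.153]
tool_rot: [-0.017, 1.0, 0.0, 0.0]
ft_force: [0.8, 0.6, 0.1]
grip_width: 0.0856
[0.51740276 0.04199476 0.15302914]
```

View pics/c8.png

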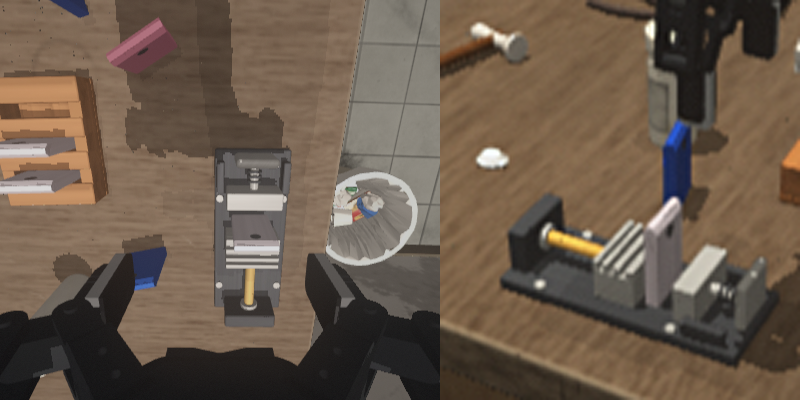

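The narrow plate stands upright beside the block; jaw, rack and decoys are undisturbed (11 pictures viewed). Now the middle plate at (505.7,-109).

```bash
python3 -m jog '[[[-0.0117,-0.151,0,0,0,0.8,0],[-0.0117,-0.151,0,0,0,0.8,0],[-0.0117,-0.151,0,0,0,0.8,0],[-0.0117,-0.151,0,0,0,0.8,0],[-0.0117,-0.151,-0.03,0,0,0.8,0],[-0.0117,-0.151,-0.03,0,0,0.8,0],[-0.0117,-0.151,-0.03,0,0,0.8,0]]]'
python3 - <<'E'
from h import *
o=bot.get_obs();m=bot.camera_model('wrist');im=bot.camera('wrist');cv2.imwrite('pics/w9.png',im);print(o['eef_pos'])
h=cv2.cvtColor(im,cv2.COLOR_BGR2HSV)
b=((h[...,2]>130)&(h[...,1]<60)).astype(np.uint8);b[:,:230]=0;b[:,410:]=0
n,l,s,c=cv2.connectedComponentsWithStats(b)
for i in range(1,n):
    if s[i,4]>100:
        x,y,w,hh,a=s[i];print(s[i],(ray(m,(x+w/2,y+hh-3),.068)*1000).round(1),'w',round((ray(m,(x+w,y+hh-3),.068)-ray(m,(x,y+hh-3),.068))[1]*1000,1))
p=ray(m,(320,200),.068);print(proj(m,(.5057,-.109,.07)))
E
```

```text
clock: 11.65
eef_pos: [0.5054, -0.1076, 0.1205]
tool_rot: [-0.024, 1.0, 0.001, -0.003]
ft_force: [0.2, 0.3, 0.8]
grip_width: 0.0855
[ 0.50543853 -0.10761998  0.12047731]
[ 273  177   81   15 1116] [ 480.5 -112.1   68. ] w 53.3
[285 216  66  15 909] [ 508.1 -107.8   68. ] w 45.3
[316.4168438  225.80624534]
```

The lower plate measures 45 mm wide (the middle one) at (≈505.5,-107.8); the other is 53 mm (wide). The alignment is good, so I'll descend and grip.

```bash
python3 -m jog '[[[0,0,-0.03,0,0,0,0],[0,0,-0.055,0,0,0,0],[0,0,-0.066,0,0,0,0],[0,0,-0.066,0,0,0,0],[0,0,-0.066,0,0,0,255],[0,0,-0.066,0,0,0,255],[0,0,-0.066,0,0,0,255],[0,0,-0.066,0,0,0,255],[0,0,-0.066,0,0,0,255],[0,0,-0.066,0,0,0,255]]]'
python3 -m jog '[[[0,0,0,0,0,0,255],[0,0,0.02,0,0,0,255],[0,0,0.05,0,0,0,255],[0,0,0.09,0,0,0,255],[0,0,0.09,0,0,0,255],[0,0.04,0.09,0,0,0,255],[0.02,0.08,0.09,0,0,-1,255],[0.031,0.121,0.09,0,0,-1,255],[0.031,0.161,0.09,0,0,-1,255],[0.031,0.180,0.09,0,0,-1,255]]]'
python3 -m jog '[[[0,0,0,0,0,0,255],[0,0,0,0,0,0,255],[0,0,0,0,0,0,255]]]'
python3 - <<'E'
from h import *
o=bot.get_obs();m=bot.camera_model('wrist');im=bot.camera('wrist');cv2.imwrite('pics/w10.png',im);e=np.array(o['eef_pos']);print(e,R.from_quat(o['tool_rot']).as_matrix().round(4).tolist())
print(edges(im,296,345,100,310,18))
for n,p in [('jawface',(.5285,.0735,.04)),('jawback',(.5125,.0735,.04)),('plate-x bot',(e[0]-.005,e[1],e[2]-.046)),('plate-x top',(e[0]-.005,e[1],e[2]+.016)),('thumb',(.481,.0735,.05))]: print(n,proj(m,p).round(1))
E
```

```text
clock: 12.53
eef_pos: [0.5082, -0.1083, 0.0582]
tool_rot: [-0.024, 1.0, -0.0, 0.002]
ft_force: [0.4, 0.3, 5.6]
grip_width: 0.0424
clock: 13.37
eef_pos: [0.5383, 0.0759, 0.1467]
tool_rot: [-0.017, 1.0, 0.001, 0.001]
ft_force: [-0.4, -0.6, -1.7]
grip_width: 0.0419
clock: 13.62
eef_pos: [0.5376, 0.0714, 0.1464]
tool_rot: [-0.016, 1.0, -0.0, -0.0]
ft_force: [0.0, -0.5, -2.2]
grip_width: 0.0423
[0.5375739  0.07143239 0.14636165] [[-0.9995, -0.0313, -0.0003], [-0.0313, 0.9995, -0.0005], [0.0003, -0.0005, -1.0]]
[(134, 15), (143, -19), (144, -20), (171, 12), (172, 18), (173, 11), (187, 29), (188, 31), (189, -25), (190, -80), (191, -23), (196, 16), (259, 15), (277, -23), (278, -27), (296, -15), (302, 17), (303, 15)]
jawface [321.7 189.4]
jawback [322.3 170.9]
plate-x bot [318.9 220.9]
plate-x top [318.5 272.1]
thumb [323.8 133.5]
```

The jaw face edge (row 189) matches, but the plate's lower edge appears at row 196 rather than 221, so the plate may be tilted in the grip. Checking its outline widths numerically and against the side camera.

Run:
```python
from h import *
im=cv2.imread('pics/w10.png');g=cv2.cvtColor(im,cv2.COLOR_BGR2GRAY).astype(int)
for r in range(184,306,6):
    row=g[r,255:385];print(r,' '.join(f'{v:3d}' for v in row[::5]))
s=bot.camera('side');cv2.imwrite('pics/s4.png',s);m=bot.camera_model('side');e=np.array(bot.get_obs()['eef_pos'])
for p in [(e[0],e[1]+.022,e[2]+.016),(e[0],e[1]-.022,e[2]+.016),(e[0],e[1]+.022,e[2]-.046),(e[0],e[1]-.022,e[2]-.046)]:print(proj(m,p).round(1))
```

```text
184 122 115 115 121 121 119  98 106 146 146 130 130 131 131 130 130 129 129 214 215 103 105 109 110 108 107
190 122 121 120 122 122 119  95 106 114  86  77  79  81  97  98  98  99 125 141 124 104 113 113 109 113 116
196 133 133 131 126 123 122  86  99 102  65  90  90  92  92  92  90  92 105 103 104 105 118 113 116 117 117
202 123 123 128 123 123 121  85 100  84  98 106 105 108 108 107 106 107 106 102 103 104 117 121 122 119 118
208 127 130 126 116 115 116  81  99  68 105 107 105 109 108 108 107 107 105  67 104 104 119 119 122 120 121
214 126 127 127 129 121 119  76  98  80 106 107  95 102  59  81 108 107 105  91 104 103 106 111 112 111 114
220 126 125 124 124 124 129  84 105 105 105 107 107 108 107 105 106 106 105 104 106 103 125 125 125 123 122
226 119 133 116 116 119 122 104 104 104 105 107 106 107 107 105 107 106 106 104 104 101 114 117 114 115 116
232 113 114 116 117 118 117 104 104 106 105 106 105 108 108 106 107 105 105 105 103 107 120 121 119 120 122
238 110 112 113 114 115 117 104 104 104 106 106 106 108 108 106 106 104 105 107 105 106 122 120 119 120 117
244 121 121  91  90 
[... 523 characters left out ...]
  89  88  44  38 121 148 148 149 148 149 148 148 149 149 149 149 149 149 150 150 150 149  45  40  88  89
280 114 114  44  37  38 113 124 103  70  72  72  69  69 187 158  69  72  71 106 104 105  44  40  39  45 115
286  38 125  45  35  37 120 121 104  70  50  52  51  89 187 154  52  53  53  93 105 120 121  38  38  47 125
292  36  36  44  36  35 123 124 101 100  52  51  53 142  91  96  55  53  53  51 106 126 123  38  36  46  39
298  37  36  42  36  36 121 123 121 102  52  52  52  52  51  52  51  52  51  52 116 117 115  37  38  43  40
304  35  37  43  35 124 127 127 125  82 101 101 101 101 100 100 101 100 101  99 123 122 120  68  35  38  39
[316.3 168.3]
[328.8 156.6]
[316.8 199. ]
[328.7 186.6]
```

False alarm: rows 196–218 at columns 300–340 are the standing narrow plate (its hole is at row 214). The held plate starts at row ~221, as predicted, and is upright. Refining both faces.

Run:
```python
from h import *
im=cv2.imread('pics/w10.png');m=bot.camera_model('wrist');e=np.array(bot.get_obs()['eef_pos']);print(e)
print(edges(im,284,292,205,235,3),edges(im,286,292,205,290,5),edges(im,305,335,192,204,3))
f=lambda r,z:(ray(m,(320,r),z)*1000).round(1)[0]
print('narrow face bot',f(196.5,.01),'jaw',f(189.5,.04),'mid bot',[f(r,e[2]-d) for r in(220,222) for d in (.0444,.047)],'mid top +x',[f(278.5,e[2]+d) for d in(.016,.019)])
```

```text
[0.53764384 0.07064598 0.14639825]
[(219, 2), (220, 2), (224, -1)] [(259, 17), (260, 9), (270, 8), (277, -18), (278, -22)] [(194, 0), (196, 24), (197, 15)]
narrow face bot 544.4 jaw 528.7 mid bot [np.float64(531.3), np.float64(532.4), np.float64(532.7), np.float64(533.8)] mid top +x [np.float64(536.0), np.float64(534.0)]
```

Run:
```python
from h import *
im=cv2.imread('pics/w10.png')
a=cv2.resize(im[120:310,250:390],None,fx=3.2,fy=3.2,interpolation=cv2.INTER_CUBIC)
s=cv2.imread('pics/s4.png');b=cv2.resize(s[120:270,270:350],(324,608),interpolation=cv2.INTER_CUBIC)
cv2.imwrite('pics/c10.png',np.hstack([a[:600],b[:600]])[:, :800])
```

```text
(no output)
```

View pics/c10.png

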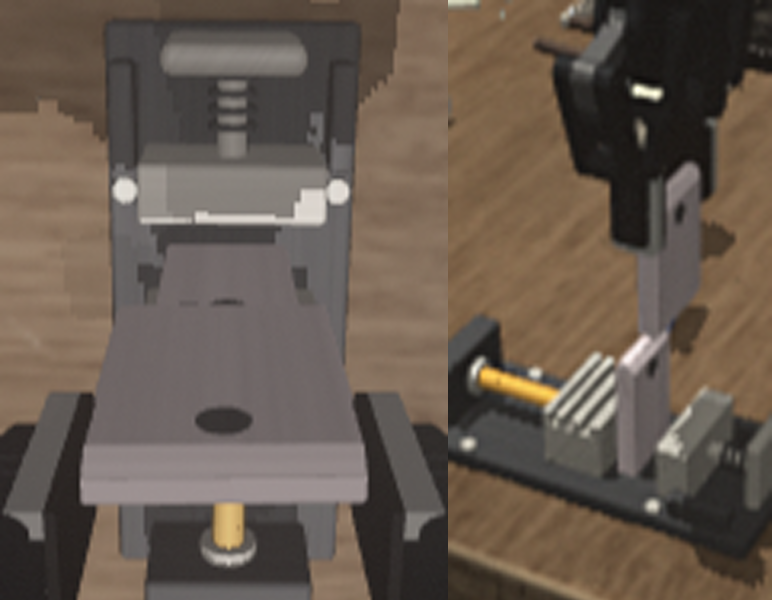

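The held plate has its bottom edge at crop row 305 (px row 215.3, 67 px wide) and its top outer edge at crop row 497 (275.3, 87.5 px). It is clear above the standing narrow plate and upright in the side view. (12 pictures viewed, so this was the last.) Computing positions from those widths.

Run:
```python
from h import *
m=bot.camera_model('wrist');e=np.array(bot.get_obs()['eef_pos']);K,T=np.array(m['K']),np.array(m['T'])
f=lambda u,v,d:((T[:3,:3]@(np.linalg.solve(K,[u,v,1])*d)+T[:3,3]-e)*1000).round(1)
print(e,'bot',f(320,215.3,.195),'top',f(320,275.3,.1496),'topnear',f(320,120+445/3.2,.152))
for d in(.0445,.0475,.0495):print(d,'bot',((ray(m,(320,215.3),e[2]-d)-e)*1000).round(1)[0],'top+x',((ray(m,(320,276),e[2]+.064-d-.001)-e)*1000).round(1)[0])
# same estimate for the narrow plate, w7-like reference w5 (TCP x 543.3 then)
```

```text
[0.53764384 0.07064598 0.14639825] bot [ -8.8   0.6 -46.4] top [3.5 1.  5.2] topnear [-3.1  0.8  0.6]
0.0445 bot -9.5 top+x -4.6
0.0475 bot -8.4 top+x -2.7
0.0495 bot -7.6 top+x -1.4
```

```bash
python3 -m jog '[[[0.0017,0.002,-0.02,0,0,0,255],[0.0017,0.002,-0.04,0,0,0,255],[0.0017,0.002,-0.048,0,0,0,255],[0.0017,0.002,-0.048,0,0,0,255],[0.0017,0.002,-0.048,0,0,0,255],[0.0017,0.002,-0.048,0,0,0,255]]]'
python3 - <<'E'
from h import *
o=bot.get_obs();m=bot.camera_model('wrist');im=bot.camera('wrist');cv2.imwrite('pics/w11.png',im);e=np.array(o['eef_pos']);print(e,o['ft_force'])
print(edges(im,300,340,195,235,8),'sideband',edges(im,290,297,195,240,8),edges(im,343,350,195,240,8))
f=lambda r,z:(ray(m,(320,r),z)*1000).round(1)[0]
for r in range(208,224,2):print(r,'jaw?',f(r,.04),'mid-x bot?',f(r,e[2]-.0485),'narrow face top?',f(r,.074))
g=cv2.cvtColor(im,cv2.COLOR_BGR2GRAY)
for c in (288,293,320,345):print(c,g[200:240,c].tolist())
E
```

```text
clock: 14.22
eef_pos: [0.54, 0.0734, 0.0991]
tool_rot: [-0.015, 1.0, 0.0, 0.0]
ft_force: [0.7, 0.5, -0.4]
grip_width: 0.042
[0.53997042 0.07335875 0.09909122] [ 0.66327792  0.52400977 -0.44560738]
[(201, 1), (202, 2), (203, 2), (204, -5), (205, -30), (206, -32), (211, 24), (212, 14)] sideband [(204, -8), (205, -34), (206, -37), (207, 9), (208, 6), (213, 2), (214, 10), (215, 8)] [(200, -1), (202, 2), (203, 2), (204, -4), (205, -14), (206, -11), (214, 4), (216, -2)]
208 jaw? 530.7 mid-x bot? 526.9 narrow face top? 518.4
210 jaw? 532.2 mid-x bot? 528.3 narrow face top? 519.7
212 jaw? 533.7 mid-x bot? 529.7 narrow face top? 520.9
214 jaw? 535.2 mid-x bot? 531.1 narrow face top? 522.1
216 jaw? 536.7 mid-x bot? 532.5 narrow face top? 523.4
218 jaw? 538.2 mid-x bot? 534.0 narrow face top? 524.6
220 jaw? 539.7 mid-x bot? 535.4 narrow face top? 525.9
222 jaw? 541.2 mid-x bot? 536.8 narrow face top? 527.1
288 [149, 150, 151, 152, 145, 124, 106, 102, 104, 103, 102, 102, 102, 102, 104, 109, 111, 111, 110, 109, 110, 108, 108, 108, 109, 109, 109, 109, 109, 109, 109, 108, 109, 109, 109, 109, 109, 108, 109, 108]
293 [149, 150, 150, 152, 144, 108, 68, 67, 69, 69, 70, 69, 68, 70, 91, 106, 108, 109, 109, 108, 109, 108, 108, 109, 108, 110, 109, 110, 109, 109, 109, 108, 108, 109, 109, 109, 110, 110, 109, 110]
320 [133, 134, 135, 137, 132, 102, 67, 69, 67, 69, 68, 95, 110, 110, 110, 111, 112, 112, 112, 112, 112, 113, 112, 112, 113, 112, 112, 112, 112, 112, 112, 112, 112, 111, 113, 112, 111, 112, 113, 113]
345 [132, 132, 135, 135, 132, 119, 110, 110, 109, 109, 109, 109, 110, 108, 112, 112, 110, 110, 109, 108, 109, 108, 109, 109, 109, 108, 108, 109, 110, 110, 109, 110, 110, 110, 110, 111, 111, 111, 110, 111]
```

The jaw face is at 528.8, the held plate spans 531.3–541.3 and the narrow plate's face is at 544.4, leaving ~2.5–3 mm each side. Lowering.

```bash
python3 -m jog '[[[0,0,-0.012,0,0,0,255],[0,0,-0.022,0,0,0,255],[0,0,-0.03,0,0,0,255],[0,0,-0.034,0,0,0,255],[0,0,-0.036,0,0,0,255],[0,0,-0.036,0,0,0,255]]]'| grep -E 'eef|force'
for i in 1 2 3; do python3 -m jog '[[[0,0,-0.001,0,0,0,255],[0,0,-0.0015,0,0,0,255],[0,0,-0.0015,0,0,0,255]]]' | grep -E 'eef|force'; done
```

```text
eef_pos: [0.539, 0.0738, 0.0618]
ft_force: [-0.1, -0.4, -0.8]
eef_pos: [0.5397, 0.0739, 0.0611]
ft_force: [-0.1, -0.6, -1.3]
eef_pos: [0.54, 0.0739, 0.0603]
ft_force: [-0.7, -0.5, 4.0]
eef_pos: [0.5404, 0.0739, 0.0603]
ft_force: [-2.3, -0.4, 12.5]
```

Contact with the floor. Relieving the load, opening, rising and measuring.

```bash
python3 -m jog '[[[0,0,0.002,0,0,0,255],[0,0,0.002,0,0,0,0],[0,0,0.002,0,0,0,0],[0,0,0.002,0,0,0,0],[0,0,0.002,0,0,0,0],[0,0,0.002,0,0,0,0],[0,0,0.002,0,0,0,0],[0,0,0.03,0,0,0,0],[0,0,0.06,0,0,0,0],[0,0,0.1,0,0,0,0]]]'
python3 -m jog '[[[-0.04,0,0.0,0,0,0,0],[-0.08,0,0,0,0,0,255],[-0.1,0,0,0,0,0,255],[-0.1,0,0,0,0,0,255],[-0.1,0,0,0,0,0,255],[-0.1,0,0,0,0,0,255]]]'
python3 - <<'E'
from h import *
o=bot.get_obs();m=bot.camera_model('wrist');im=bot.camera('wrist');cv2.imwrite('pics/w12.png',im);e=np.array(o['eef_pos']);print(e,o['grip_width'])
for n,p in [('jaw face',(.5287,.0735,.04)),('thumb',(.481,.0735,.05)),('mid top -x',(.5313,.0735,.072)),('mid top +x',(.5413,.0735,.072)),('nar -x',(.5444,.0735,.072)),('nar +x',(.5544,.0735,.072)),('block',(.557,.0735,.04)),('L',(.5363,.0955,.072)),('R',(.5363,.0515,.072)),('post',(.65,.0735,.04))]:print(n,proj(m,p).round(1))
u=int(proj(m,(.5363,.0735,.072))[0]);print(edges(im,u-12,u+12,60,340,26))
s=bot.camera('side');cv2.imwrite('pics/s5.png',s);ms=bot.camera_model('side')
for p in [(.5363,.0955,.074),(.5363,.0515,.074),(.5363,.0955,.01),(.5363,.0515,.03)]:
    print('side',proj(ms,p).round(1))
E
```

```text
clock: 16.35
eef_pos: [0.5372, 0.0736, 0.1562]
tool_rot: [-0.016, 1.0, -0.0, -0.003]
ft_force: [1.2, 0.4, 0.1]
grip_width: 0.0856
clock: 16.85
eef_pos: [0.4405, 0.074, 0.1582]
tool_rot: [-0.016, 1.0, 0.0, 0.001]
ft_force: [0.6, -0.3, -0.4]
grip_width: 0.0257
[0.44050109 0.07400891 0.15820778] 0.025749082944884847
jaw face [315.6 280.5]
thumb [316.9 241.1]
mid top -x [315.1 303.7]
mid top +x [314.8 313.1]
nar -x [314.7 315.9]
nar +x [314.4 325. ]
block [314.8 304.6]
L [339.6 309. ]
R [290.2 307.7]
post [312.7 374.9]
[(241, 30), (242, 31), (243, 21), (248, -39), (249, -61), (266, 28), (267, 46), (268, 30), (277, -29), (278, -27), (281, -18), (302, 37), (303, 26), (309, 38), (310, 18), (312, -22), (313, -33), (320, 35), (321, 18), (323, -21), (324, -58), (325, -51), (326, 52), (327, 51), (329, -32), (330, -47)]
side [316.9 212.3]
side [328.6 199.5]
side [317.4 240. ]
side [328.5 218.5]
```

Plate edges match the prediction: middle at rows 302–313, narrow at ~320–325, jaw face ~280, thumb 241. Both plates stand upright as placed. Next: lower the shut fingers in front of the thumb plate (outer face x≈481, y≈72.5).

```bash
python3 -m jog '[[[0.008,-0.0015,-0.03,0,0,0,255],[0.008,-0.0015,-0.07,0,0,0,255],[0.008,-0.0015,-0.1,0,0,0,255],[0.008,-0.0015,-0.124,0,0,0,255],[0.008,-0.0015,-0.124,0,0,0,255],[0.008,-0.0015,-0.124,0,0,0,255],[0.008,-0.0015,-0.124,0,0,0,255]]]'
python3 -m jog '[[[0.002,0,0,0,0,0,255],[0.004,0,0,0,0,0,255],[0.006,0,0,0,0,0,255],[0.008,0,0,0,0,0,255],[0.008,0,0,0,0,0,255]]]'
python3 -c "
from h import *
print(bot.get_obs()['ft_force'],R.from_quat(bot.get_obs()['tool_rot']).as_matrix().round(3)[0])"
```

```text
clock: 17.53
eef_pos: [0.4489, 0.0725, 0.0347]
tool_rot: [-0.016, 1.0, 0.0, 0.001]
ft_force: [-0.3, 0.1, 0.4]
grip_width: 0.0002
clock: 17.95
eef_pos: [0.4565, 0.0725, 0.0345]
tool_rot: [-0.016, 1.0, 0.0, 0.001]
ft_force: [-0.4, -0.0, -0.1]
grip_width: 0.0
[-0.37809511 -0.00841837 -0.08469166] [-1.    -0.031  0.002]
```

Free-space bias is about −0.4 N. Advancing in small steps to find contact.

```bash
for i in 1 2 3 4 5 6; do python3 -m jog '[[[0.001,0,0,0,0,0,255],[0.002,0,0,0,0,0,255],[0.003,0.0001,0,0,0,0,255],[0.003,0.0001,0,0,0,0,255]]]' | grep -E 'eef|force'; done
```

```text
eef_pos: [0.4586, 0.0725, 0.0338]
ft_force: [0.3, 0.8, 0.3]
eef_pos: [0.4617, 0.0726, 0.0338]
ft_force: [-0.9, 1.1, -0.5]
eef_pos: [0.4647, 0.0727, 0.0339]
ft_force: [0.3, -0.3, -0.7]
eef_pos: [0.4677, 0.0728, 0.0338]
ft_force: [-0.7, -0.0, 0.3]
eef_pos: [0.4703, 0.0728, 0.0338]
ft_force: [-0.2, 0.1, -0.4]
eef_pos: [0.4731, 0.0729, 0.0337]
ft_force: [-0.8, -0.6, 1.2]
```

```bash
for i in 1 2 3; do python3 -m jog '[[[0.001,0,0,0,0,0,255],[0.002,0,0,0,0,0,255],[0.002,0.0001,0,0,0,0,255],[0.002,0,0,0,0,0,255]]]' | grep -E 'eef|force'; python3 -c "
from h import *
m=bot.camera_model('wrist');im=bot.camera('wrist');e=bot.get_obs()['eef_pos'];o=bot.get_obs();cv2.imwrite('pics/p%d.png'%(1e5*e[0]),im);print(o['ft_force'].round(1))"; done
```

```text
eef_pos: [0.4751, 0.073, 0.0337]
ft_force: [-3.0, -0.0, 1.4]
[-3.3 -0.4  1.4]
eef_pos: [0.4774, 0.073, 0.0337]
ft_force: [-2.9, -0.3, 0.6]
[-3.6  0.5  1. ]
eef_pos: [0.4791, 0.073, 0.0337]
ft_force: [-4.8, -0.1, 1.7]
[-3.8  1.1  1.7]
```

Contact was at TCP x≈474 and the jaw is now sliding at ~3 N. Continuing.

```bash
for i in 1 2 3 4; do python3 -m jog '[[[0.001,0,0,0,0,0,255],[0.0015,0,0,0,0,0,255],[0.0015,0,0,0,0,0,255],[0.0015,0,0,0,0,0,255]]]' | grep -E 'eef|force'; python3 -c "
from h import *
L=[]
for i in range(3): bot.camera('side');L.append(bot.get_obs()['ft_force'])
print(np.mean(L,0).round(2))"; done
```

```text
eef_pos: [0.4803, 0.073, 0.0337]
ft_force: [-5.6, 0.4, 2.1]
[-5.31  0.47  2.73]
eef_pos: [0.4812, 0.0731, 0.0337]
ft_force: [-6.1, 0.6, 3.7]
[-6.66 -0.01  3.14]
eef_pos: [0.4822, 0.0731, 0.0337]
ft_force: [-8.1, 0.6, 4.9]
[-8.21  1.05  6.17]
eef_pos: [0.4832, 0.0731, 0.0336]
ft_force: [-10.1, 0.7, 5.7]
[-8.93  1.26  6.44]
```

Force is −8.9 N and rising ~1.3 N/mm, so the jaw has stopped and the plunger is going in. Cross-checking with camera geometry: thumb-to-jaw distance was 31.6 mm free, so half way should read 26.6.

Run:
```python
from h import *
o=bot.get_obs();m=bot.camera_model('wrist');im=bot.camera('wrist');cv2.imwrite('pics/w13.png',im);print(o['eef_pos'],o['ft_force'])
for n,p in [('thumb outer top',(.485,.0735,.05)),('jaw back top',(.5185,.0735,.04)),('jaw back L',(.5185,.0985,.04)),('jaw face L',(.537,.0985,.04)),('mid top',(.537,.0735,.074)),('block near',(.557,.0985,.04))]:print(n,proj(m,p).round(1))
g=cv2.cvtColor(im,cv2.COLOR_BGR2GRAY)
for c in (300,340,352,358):print(c,edges(im,c-3,c+3,180,399,16))
f=lambda u,r,z:(ray(m,(u,r),z)*1000).round(1)[0]
print([(r,f(352,r,.04),f(340,r,.05),f(340,r,.072)) for r in range(230,400,10)])
```

```text
[0.48320175 0.07308922 0.03364491] [-8.74784109  0.07173155  6.56365682]
thumb outer top [319.  285.2]
jaw back top [317.1 328.7]
jaw back L [364.  329.9]
jaw face L [361.4 357.4]
mid top [315.3 418.6]
block near [358.8 385. ]
300 [(182, -3), (231, -9), (232, -15), (236, 3), (237, 5), (238, 4), (250, -13), (251, -15), (260, 6), (262, -6), (265, 4), (267, -3), (286, 5), (287, 4), (289, -4), (290, -4)]
340 [(225, 12), (226, 12), (228, -16), (229, -21), (231, -6), (232, -11), (237, 9), (238, 8), (239, 6), (245, 13), (246, 8), (248, -19), (249, -22), (250, -13), (251, -16), (260, 6)]
352 [(231, -4), (232, -12), (233, -9), (237, 5), (238, 6), (239, 17), (240, 14), (241, 4), (242, 4), (268, -3), (269, -3), (276, -3), (280, -5), (281, -10), (282, -12), (283, -8)]
358 [(232, -15), (233, -10), (237, 5), (238, 4), (239, 15), (240, 13), (242, 9), (243, 5), (284, -7), (285, -6), (287, -6), (289, -8), (290, -16), (291, -8), (330, 5), (336, -5)]
[(230, np.float64(461.0), np.float64(456.8), np.float64(447.2)), (240, np.float64(466.2), np.float64(461.6), np.float64(451.1)), (250, np.float64(471.5), 
[... 234 characters left out ...]
0, np.float64(494.0), np.float64(487.3), np.float64(472.0)), (300, np.float64(500.0), np.float64(492.8), np.float64(476.5)), (310, np.float64(506.1), np.float64(498.4), np.float64(481.1)), (320, np.float64(512.3), np.float64(504.2), np.float64(485.8)), (330, np.float64(518.7), np.float64(510.1), np.float64(490.7)), (340, np.float64(525.3), np.float64(516.2), np.float64(495.6)), (350, np.float64(532.1), np.float64(522.4), np.float64(500.7)), (360, np.float64(539.0), np.float64(528.8), np.float64(505.9)), (370, np.float64(546.1), np.float64(535.4), np.float64(511.3)), (380, np.float64(553.4), np.float64(542.1), np.float64(516.8)), (390, np.float64(560.9), np.float64(549.0), np.float64(522.4))]
```

The wrist view is blocked by the gripper. Using the side camera: intensity profiles along lines parallel to clamp x, before (s5) and now.

Run:
```python
from h import *
from scipy.ndimage import map_coordinates as mc
im=bot.camera('side');cv2.imwrite('pics/s6.png',im);m=bot.camera_model('side')
a=cv2.cvtColor(cv2.imread('pics/s5.png'),cv2.COLOR_BGR2GRAY).astype(float);b=cv2.cvtColor(im,cv2.COLOR_BGR2GRAY).astype(float)
X=np.arange(470,592,2)
for n,y,z in [('thumb side',.0905,.044),('jaw side',.0975,.033),('mid/nar edge',.0915,.055)]:
    P=np.array([proj(m,(x/1e3,y+(x-530)/1e3*.03,z)) for x in X])
    print(n);
    for g in (a,b):print([f'{int(x)}:{int(v)}' for x,v in zip(X,mc(g,[P[:,1],P[:,0]],order=1))])
```

```text
thumb side
['470:73', '472:74', '474:76', '476:75', '478:76', '480:78', '482:90', '484:96', '486:91', '488:85', '490:100', '492:90', '494:114', '496:121', '498:138', '500:202', '502:197', '504:148', '506:80', '508:85', '510:152', '512:200', '514:201', '516:198', '518:199', '520:195', '522:158', '524:108', '526:90', '528:89', '530:91', '532:99', '534:110', '536:114', '538:115', '540:116', '542:114', '544:113', '546:115', '548:117', '550:110', '552:110', '554:177', '556:216', '558:196', '560:122', '562:95', '564:182', '566:214', '568:153', '570:87', '572:158', '574:199', '576:149', '578:121', '580:181', '582:218', '584:217', '586:209', '588:213', '590:216']
['470:87', '472:36', '474:23', '476:25', '478:26', '480:28', '482:26', '484:26', '486:28', '488:48', '490:75', '492:76', '494:84', '496:91', '498:91', '500:96', '502:120', '504:116', '506:115', '508:104', '510:100', '512:104', '514:75', '516:87', '518:151', '520:194', '522:200', '524:200', '526:194', '528:149', '530:110', '532:101', '534:89', '536:86', '538:95', '540:110', '542:114', '544:115', '546:114', '548:114', '550:112', '552:
[... 2086 characters left out ...]
88', '582:84', '584:87', '586:80', '588:95', '590:181']
['470:72', '472:30', '474:25', '476:27', '478:26', '480:28', '482:27', '484:26', '486:33', '488:68', '490:126', '492:178', '494:201', '496:161', '498:109', '500:115', '502:98', '504:76', '506:73', '508:69', '510:87', '512:159', '514:199', '516:202', '518:201', '520:179', '522:124', '524:105', '526:99', '528:91', '530:89', '532:89', '534:89', '536:88', '538:103', '540:111', '542:114', '544:115', '546:116', '548:113', '550:113', '552:113', '554:102', '556:141', '558:193', '560:181', '562:117', '564:123', '566:181', '568:159', '570:117', '572:165', '574:194', '576:130', '578:89', '580:85', '582:85', '584:85', '586:78', '588:95', '590:179']
```

Side-view shifts: jaw +7.8 mm, thumb +12.3 mm, so the plunger is in ≈4.5 mm; the force gives 4.5 mm too. Jaw face 536.5 + 20 mm = 556.5 ≈ block face, so the stack is tight. Pushing ~0.5 mm more and holding.

```bash
python3 -m jog '[[[0.0008,0,0,0,0,0,255],[0.0008,0,0,0,0,0,255],[0.0008,0,0,0,0,0,255],[0.0008,0,0,0,0,0,255],[0.0008,0,0,0,0,0,255],[0.0008,0,0,0,0,0,255]]]'
python3 - <<'E'
from h import *
from scipy.ndimage import map_coordinates as mc
L=[]
for i in range(4): im=bot.camera('side');L.append(bot.get_obs()['ft_force'])
print(np.mean(L,0).round(2),bot.get_obs()['eef_pos'])
m=bot.camera_model('side');X=np.arange(470,545,.25)
P=np.array([proj(m,(x/1e3,.0975+(x-530)/1e3*.03,.033)) for x in X])
for f in (cv2.imread('pics/s5.png'),im):
    v=mc(cv2.cvtColor(f,cv2.COLOR_BGR2GRAY).astype(float),[P[:,1],P[:,0]],order=1)
    c=lambda lo,hi,t,s:[float(x) for x,p,q in zip(X[1:],v,v[1:]) if lo<x<hi and s*(p-t)<0<=s*(q-t)]
    print('thumb',c(480,502,65,-1),'jaw back',c(498,512,60,1),'face',c(525,540,100,1))
E
```

```text
clock: 23.63
eef_pos: [0.4837, 0.0731, 0.0336]
tool_rot: [-0.016, 1.0, 0.0, -0.002]
ft_force: [-10.3, 0.6, 6.9]
grip_width: -0.0
[-10.39   0.97   6.68] [0.48370706 0.07308465 0.0336187 ]
thumb [484.75] jaw back [501.25] face [528.5]
thumb [497.25] jaw back [509.25] face [535.75]
```

```bash
python3 -c "
from h import *
print(bot.job_done());print(bot.get_obs()['clock'])"
```

```text
the job is handed in; nothing more can be done
None
the job is handed in; nothing more can be done
```

I packed the gap with two plates, pressed the clamp tight and handed the job in with the plunger held about half way in. The gap measured 28.4 mm, so the narrow and then the middle plate were enough, and the wide plate stays in the rack.

- **Stack tight:** the side camera showed the jaw had moved about 7.5–8 mm, onto the plates. Its face is then at x≈536 mm, and 20 mm of plates brings that to the block face at about 557 mm.
- **Plunger:** the camera gives about 4.7 mm pressed in and the force (about 10 N) gives about 5.3 mm, so half way within the measurement error. The upward force on the tool was about 6.7 N at the end, probably friction at the thumb plate.
- **Time:** about 24 s of the 72 s allowed.
- **What went wrong:** one move stopped short because joint 6 reached its range limit of 3.14. I lifted clear, turned the gripper half a turn and continued.
- **Not fully checked:** after the 12 allowed pictures I relied on edge measurements, so I did not view the finished stack. I also did not re-check the other things on the bench at the end; they looked undisturbed in the pictures I viewed after the first plate was placed.

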